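Release the cam and push the clamp slide home on a bracket fixture

ROBOT

A 6-joint arm with a two-finger parallel gripper is mounted at the origin on the work surface. World frame = base frame: x ahead of the robot, y to its left, z up, the work surface at z = 0. Lengths are in m, angles in rad, forces in N, time in s.
With the tool pointing down it reaches from about 0.3 to 0.825 m from the base axis. Payload 5.4 kg.
Tool frame: the origin (TCP) lies midway between the tips of the shut fingers; the grasp point (between the pads) lies 19 mm behind it (grip_depth is the distance from the TCP to the grasp point, in m); z points along the fingers, y is the direction in which the jaws open and shut (so a half turn about z gives the same grasp; the last joint's range is limited). The gripper opens to 92 mm and grips with 3 to 60 N. Pads are 20 mm wide; open, the fingers measure 128 mm over their backs; the gripper's body (75 mm by 189 mm) begins 69 mm behind the grasp point.
Start: joints at [1.121, 0.158, 1.597, -0, 1.386, -0.21], TCP at [0.137, 0.559, 0.215] pointing down, gripper open.
Joint ranges: [-2.91, 2.91], [-0.94, 2.29], [0.18, 2.7], [-1.29, 4.43], [0.17, 2.64], [-3, 3]. Speed limits (rad/s): [2.57, 2.57, 3.14, 3.14, 3.14, 3.14].

INTERFACE

Orientations are given as a unit quaternion [w, x, y, z].
In Python, from station import read_state, read_camera, job_done, grip_depth gives the robot as it stands.
- The arm moves only by the tool arm_command, never from a script. Its argument "series" is one flat list of numbers, 5 for each row, row after row: the shift along the world's x, y, z in units of 30 mm (1.0 is 30 mm), then the turn about the world's z in units of 5 degrees (1.0 is 5 degrees), then the opening, from -1 (shut) to 1 (fully open). A call has 1 to 8 rows; each row shifts and turns the commanded pose from where the row before left it; what a row does not reach is not made up. A row lasts 1/10 s, in which the tool goes at most 50 mm and 8.59 degrees, less where a joint would pass 70% of its speed; a pose out of reach is approached as far as the arm can. A call is refused whole if a number of a shift passes 1 or a number of a turn 1, either way. A call with a gripper value outside its range is refused whole. The fingers move at their own pace and stop on an object; "grip_force" is the grip in N (left out, the last holds). Time passes only in rows, so rows that do not move let the fingers close. It gives the time, the measured TCP pose, the force and the opening at its end, in the units of the state.
- read_state(): the state, without advancing time (a new reading comes with each control period).
- read_camera(name): name is "side" or "top"; returns a dict with "image" (420x560x3 uint8, blue, green, red), "range_z" (420x560 float32, m along the optical axis (not along the pixel's ray), 0 where there is no reading), "vfov" (degrees; the focal length in pixels is half the picture's height over the tangent of half this angle, whatever the lens; pixels are square), "cx", "cy" (the principal point, pixels), "k1" (the pictures are not rectified: a ray, as slopes to the right and down, at radius r is drawn at 1 + k1 r^2 times it, then the intrinsics apply), "cam_to_world" (4x4, takes a point from camera to world coordinates). Camera axes: x right, y up, looking along -z (the intrinsics and any distortion apply to the point x, -y, -z); pixel columns grow to the right and rows downward; lengths in m; the calibration is good to about 2 mm. A picture is of the moment at which its call begins.
- job_done(): hands the job in, once; it reports no verdict.
The state is a dict: "clock": time; "q": joint angles; "dq": joint speeds; "joint_efforts": joint torques, N m; "position": TCP position; "ee_rot": TCP orientation; "force": force on the tool from outside, world axes, zero at the start; "wrist_torque": the same for the moment, N m; "grip_width": finger opening in m.
Only numpy, scipy, OpenCV 4.12 (cv2) and the standard library are available. Lean on these libraries where they do the work, as an engineer would, in place of code of your own. Each camera call takes 0.05 s, during which the arm holds its last target.

TASK

On the clamping fixture, turn the cam by its lever to its low point (lever pointing straight at the stop end), and only then push the slide forward by its push plate until its jaw has shoved the steel angle bracket squarely up against the stop; leave the cam at its low point. Do it all with the fingertips, without gripping or forcing anything: do not touch or lift the bracket itself, and leave the other things where they are.

Things in the scene. Friction and masses are not known exactly. Their poses are not given: they have to be found in the camera images.
- fixture: the fixture: a grey steel plate 400 x 190 mm, 15 mm thick, fixed to the table. Origin on the table right under the cam axis; +x is the slide's forward direction (towards the stop), +z up. In its frame the plate covers x -180 to 220 mm, y -80 to 110 mm; the slide lane is centred on y = 65 mm. Guides and slide are under 34 mm high (from the table)
- cam (a joint): turn of the cam about its vertical axis, rad, counter-clockwise from above: 0 or 6.283 (a full turn) is the low point, lever along the fixture's +x to the stop end; 3.14 is the high point, lever pointing back over the follower. Range -0.45 to 6.73: the low point is reached either way round; starts at 2.2 to 4.1. Rubs at 0.32 N m (5 N at 60 mm), stays where left; the slide cannot turn it
- cam_axis (a point): point on the cam's vertical axis, 34 mm above the table, on top of the cam disc: a steel disc 60 mm in diameter and 14 mm thick, mounted 14 mm off its centre, the long side under the lever. It stands in the way of the follower roller on the slide's side arm: turned to its high point it stops the slide at 25 mm of travel, at its low point it lets it go home
- cam_lever (a point): the cam's lever: a level steel bar on edge, 12 mm thick, 40 to 64 mm above the table, from the axis to a round end boss 18 mm wide at 96 mm; hub 24 mm wide, top 73 mm above the table. Origin on the cam axis 52 mm above the table, +x along the lever. Within 110 mm of the axis nothing else is over 34 mm high, except the push plate: fingertips 44 to 50 mm above the table push its flat side and pass over the rest
- slide (a joint): travel of the slide, m, forward is positive; 0 fully back, starts at 0 to 0.01. It rubs at 3 N, stays where left. The jaw meets the bracket on the way and the bracket meets the stop at 0.048; end of travel 0.0535
- push_plate (a point): upright steel plate at the slide's rear end, pushed forward on its rear face: 12 mm thick, 50 mm wide, 18 to 76 mm above the table. Origin at the centre of its underside; +x is forward, the rear face 6 mm behind the origin. In the fixture's frame at y = 65 mm and, with the slide fully back, x = -144 mm. The fixture plate (15 mm high) reaches 30 mm behind it
- bracket: the steel angle bracket to be clamped, loose on the fixture plate between jaw and stop: 60 mm wide, legs 45 mm, 6 mm thick, 0.2 to 0.33 kg; one leg lies flat towards the jaw, the other stands at the stop side, top 60 mm above the table. Origin at the middle of its heel (lower outer edge, 15 mm above the table), +x towards the stop; starts 12 to 20 mm short of the stop
- bracket_back (a point): point on the bracket's outer upright face, the one that meets the stop, mid-width, 20 mm above the plate
- stop_face (a point): centre of the face of the stop that the bracket meets: an upright steel block 12 mm thick, 70 mm wide, top 55 mm above the table; the point is 35 mm above the table, in the fixture's frame x = 193 mm, y = 65 mm
- tube_offcut: a 30 mm square steel tube offcut, 35 mm high, standing on the fixture plate near the stop, clear of the slide; a bystander; origin at the centre of its underside
- nut: a steel nut, 28 mm wide and 13 mm high, lying on the fixture plate near the push plate's end; a bystander; origin at the centre of its underside
- hammer: a hammer lying on the table, right; a bystander
- wrench: a wrench lying on the table beyond the fixture; a bystander
- spray_bottle: a 72 mm wide, 205 mm tall spray bottle standing on the table, left; a bystander; origin at the centre of its underside
- spare_angle: a second steel angle bracket, 70 x 50 x 50 mm, on the table well off the fixture, left; a bystander
Things that resemble listed ones, but are neither listed nor needed, are in the scene too. Leave any green or pink look-alike of the bracket alone.

How it is judged:
By the outcome, as a careful person would: the job done as asked, in the order asked, and still so for the second after the job is handed in, with the robot touching nothing.
It also fails if it takes over 51 s, if anything falls off the work surface, if the arm or the gripper's body presses on something with over 40 N, if the wrist force passes 120 N, or if a joint passes its speed limit or range.

## Working session

There is one attempt and no reset: what is moved stays moved. The work goes in short steps, Python scripts to look and compute and a tool call to move; the robot and the scene stay as the last step left them, time stands still between calls to the robot, and variables do not carry over. Pictures are saved under pics/ and viewed, and the job is handed in when it is done.

Besides the shell and the picture viewer there is one more tool, called after "Call:" as name(argument=value, ...) on one line, values as JSON. arm_command: Moves the arm, as the interface text tells. Its arguments: {"type":"object","properties":{"series":{"type":"array"},"grip_force":{"type":"number"}},"required":["series"]}

```bash
mkdir -p pics; ls; cat > h.py <<'E'
import numpy as np,cv2
from station import *
def save(c,n):
    cv2.imwrite('pics/'+n,c['image'])
def K(c):
    f=210/np.tan(np.radians(c['vfov'])/2); return f
def rays(c,uv):
    uv=np.atleast_2d(uv).astype(float);f=K(c)
    Km=np.array([[f,0,c['cx']],[0,f,c['cy']],[0,0,1]])
    p=cv2.undistortPoints(uv[:,None],Km,np.array([c['k1'],0,0,0.]))[:,0]
    return p
def px2w(c,uv,z=None):
    p=rays(c,uv);T=np.array(c['cam_to_world'])
    d=np.c_[p[:,0],-p[:,1],-np.ones(len(p))]
    if z is None:
        uv=np.atleast_2d(uv).astype(int)
        return (d*c['range_z'][uv[:,1],uv[:,0]][:,None])@T[:3,:3].T+T[:3,3]
    D=d@T[:3,:3].T;o=T[:3,3]
    return o+D*((z-o[2])/D[:,2])[:,None]
def w2px(c,P):
    T=np.array(c['cam_to_world']);q=(np.atleast_2d(P)-T[:3,3])@T[:3,:3]
    s=np.c_[q[:,0]/-q[:,2],-q[:,1]/-q[:,2]];r2=(s**2).sum(1)[:,None]
    return s*(1+c['k1']*r2)*K(c)+[c['cx'],c['cy']]
E
python3 - <<'E'
from h import *
for n in('top','side'):
    c=read_camera(n);save(c,n+'0.png');print(n,c['vfov'],c['cx'],c['cy'],c['k1'],np.round(c['cam_to_world'],3))
s=read_state();print(s)
E
```

```text
pics
top 51.77984446957843 281.73463245883715 210.6676230927403 -0.06400889535089557 [[-0.007  0.993 -0.118  0.465]
 [-1.    -0.008 -0.011 -0.02 ]
 [-0.012  0.118  0.993  1.202]
 [ 0.     0.     0.     1.   ]]
side 47.70282557694246 281.1753028066397 209.94538332446928 -0.01980975873140533 [[-0.995  0.078 -0.059  0.503]
 [-0.095 -0.631  0.77   0.93 ]
 [ 0.023  0.772  0.635  0.841]
 [ 0.     0.     0.     1.   ]]
{'clock': 0.1, 'q': array([ 1.12091638e+00,  1.58977070e-01,  1.59809389e+00, -2.05707197e-05,
        1.38618840e+00, -2.10056838e-01]), 'dq': array([-0.00054643, -0.00349298, -0.00201993,  0.0010188 , -0.00162876,
        0.00106014]), 'joint_efforts': array([-7.51950683e-04, -3.86504424e+01, -3.22959673e+01,  7.03359931e-02,
        3.39352596e-02, -4.18287698e-05]), 'position': array([0.13633465, 0.55802827, 0.21372862]), 'ee_rot': array([-2.60453434e-04,  1.19622473e-01,  9.92819102e-01, -7.91670586e-04]), 'force': array([-1.23047383,  0.41738032,  0.44934083]), 'wrist_torque': array([ 0.02854543,  0.02153533, -0.03705706]), 'grip_width': 0.09202437767125009}
```

View pics/top0.png

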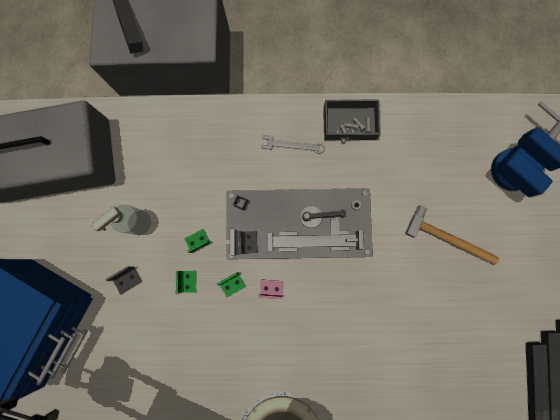

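View pics/side0.png

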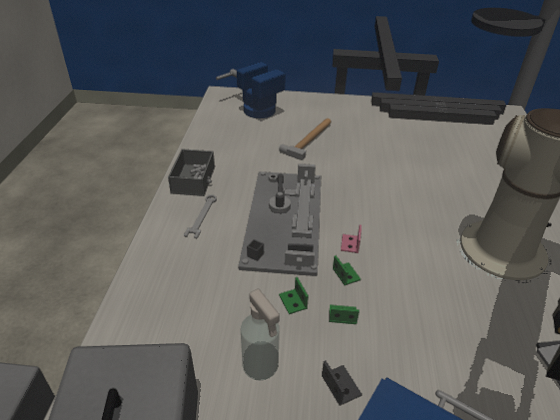

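```bash
python3 - <<'E'
from h import *
c=read_camera('top')
im=c['image'][175:275,215:385]
cv2.imwrite('pics/crop0.png',cv2.resize(im,None,fx=4.5,fy=4.5,interpolation=cv2.INTER_CUBIC))
# plate mask by height
v,u=np.mgrid[170:280,200:400]
uv=np.c_[u.ravel(),v.ravel()]
P=px2w(c,uv)
print(np.percentile(P[:,2],[2,10,30,50,70,90,98]))
m=(P[:,2]>0.009).reshape(u.shape).astype(np.uint8)
m=cv2.morphologyEx(m,cv2.MORPH_OPEN,np.ones((3,3),np.uint8))
cs,_=cv2.findContours(m,cv2.RETR_EXTERNAL,cv2.CHAIN_APPROX_NONE)
k=max(cs,key=cv2.contourArea)
m2=P[(P[:,2]>0.009)&(P[:,2]<0.02)]
kk=k[:,0]+[200,170]
W=px2w(c,kk,0.015)[:,:2].astype(np.float32)
r=cv2.minAreaRect(W);print(r,cv2.boxPoints(r))
q=cv2.approxPolyDP(k,6,True)[:,0]+[200,170];print(q)
# lever: height 0.055..0.08 points
s=P[(P[:,2]>0.055)]
uvh=uv[P[:,2]>0.055]
mm=(P[:,2]>0.05).reshape(u.shape).astype(np.uint8)
n,l,st,ce=cv2.connectedComponentsWithStats(mm)
for i in range(1,n):
    idx=(l==i).ravel()
    print(st[i],P[idx].mean(0),P[idx].min(0),P[idx].max(0))
E
```

```text
[-4.60730514e-03 -2.55976736e-03 -5.65619731e-05  3.08929649e-03
  1.45351535e-02  2.63182339e-02  6.01119430e-02]
((0.5715426802635193, -0.05216129124164581), (0.1898566484451294, 0.3994358479976654), 0.47841426730155945) [[ 0.47495005  0.14675704]
 [ 0.47828528 -0.25266486]
 [ 0.6681353  -0.25107962]
 [ 0.66480005  0.14834228]]
[[369 188]
 [226 191]
 [226 258]
 [372 256]]
[15  0  1  1  1] [ 0.46533657 -0.02011718  1.20194105] [ 0.46533657 -0.02011718  1.20194105] [ 0.46533657 -0.02011718  1.20194105]
[89  2  1  1  1] [ 0.46533657 -0.02011718  1.20194105] [ 0.46533657 -0.02011718  1.20194105] [ 0.46533657 -0.02011718  1.20194105]
[111   2   1   1   1] [ 0.46533657 -0.02011718  1.20194105] [ 0.46533657 -0.02011718  1.20194105] [ 0.46533657 -0.02011718  1.20194105]
[148   3   1   1   1] [ 0.46533657 -0.02011718  1.20194105] [ 0.46533657 -0.02011718  1.20194105] [ 0.46533657 -0.02011718  1.20194105]
[100   4   1   1   1] [ 0.46533657 -0.02011718  1.20194105] [ 0.46533657 -0.02011718  1.20194105] [ 0.46533657 -0.02011718  1.20194105]
[123   5   1   1   1] [ 0.46533657 -0.02011718  1.201
[... 12322 characters left out ...]
2011718  1.20194105]
[177 105   1   1   1] [ 0.46533657 -0.02011718  1.20194105] [ 0.46533657 -0.02011718  1.20194105] [ 0.46533657 -0.02011718  1.20194105]
[182 107   1   1   1] [ 0.46533657 -0.02011718  1.20194105] [ 0.46533657 -0.02011718  1.20194105] [ 0.46533657 -0.02011718  1.20194105]
[ 26 108   1   1   1] [ 0.46533657 -0.02011718  1.20194105] [ 0.46533657 -0.02011718  1.20194105] [ 0.46533657 -0.02011718  1.20194105]
[ 78 108   1   1   1] [ 0.46533657 -0.02011718  1.20194105] [ 0.46533657 -0.02011718  1.20194105] [ 0.46533657 -0.02011718  1.20194105]
[122 109   1   1   1] [ 0.46533657 -0.02011718  1.20194105] [ 0.46533657 -0.02011718  1.20194105] [ 0.46533657 -0.02011718  1.20194105]
```

View pics/crop0.png

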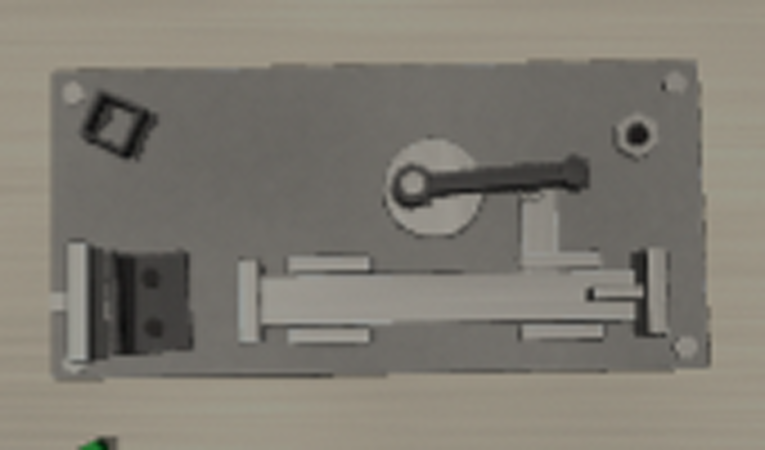

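```bash
cat >> h.py <<'E'
O=np.array([0.5867,-0.0721]);yaw=np.radians(90.48)
R=np.array([[np.cos(yaw),-np.sin(yaw)],[np.sin(yaw),np.cos(yaw)]])
def f2w(p): return O+np.atleast_2d(p)@R.T
def w2f(p): return (np.atleast_2d(p)[:,:2]-O)@R
E
python3 - <<'E'
from h import *
c=read_camera('top')
def cr(x,y): return [215+(x+.5)/4.5-.5,175+(y+.5)/4.5-.5]
for n,p,z in [('hub',(411,184),.073),('boss',(575,171),.064),('disc c',(434,188),.034),('ppl top rear',(664,292),.076),('stop front', (88,302),.055),('brktop',(122,302),.06),('nut',(637,135),.013),('jawfront?',(238,300),.034)]:
    w=px2w(c,cr(*p),z);print(n,w,w2f(w)*1000)
# side overlay
s=read_camera('side');im=s['image'].copy()
pts=[(-180,-80,15),(220,-80,15),(220,110,15),(-180,110,15),(0,0,73),(193,65,55),(-150,65,76)]
for i,q in enumerate(pts):
    w=f2w(np.array(q[:2])/1000)[0];u=w2px(s,[w[0],w[1],q[2]/1000])[0]
    cv2.circle(im,(int(round(u[0])),int(round(u[1]))),1,(0,0,255),-1)
cv2.imwrite('pics/side1.png',cv2.resize(im[150:290,220:350],None,fx=4.5,fy=4.2,interpolation=cv2.INTER_CUBIC))
E
```

```text
hub [[ 0.5859776  -0.07073842  0.073     ]] [[1.36758468 0.71097095]]
boss [[ 0.59381097 -0.16768496  0.064     ]] [[-95.6411819   -6.30995488]]
disc c [[ 0.58760384 -0.08631703  0.034     ]] [[-14.22410224  -0.78470924]]
ppl top rear [[ 0.52164445 -0.21602213  0.076     ]] [[-143.37207282   66.2589727 ]]
stop front [[0.51950098 0.11968964 0.055     ]] [[192.34586774  65.58994731]]
brktop [[0.51913198 0.09907135 0.06      ]] [[171.73139045  66.13166714]]
nut [[ 0.6215555  -0.21305257  0.013     ]] [[-141.23962227  -33.67345187]]
jawfront? [[0.52106748 0.03210751 0.034     ]] [[104.75368807  64.75722018]]
```

View pics/side1.png

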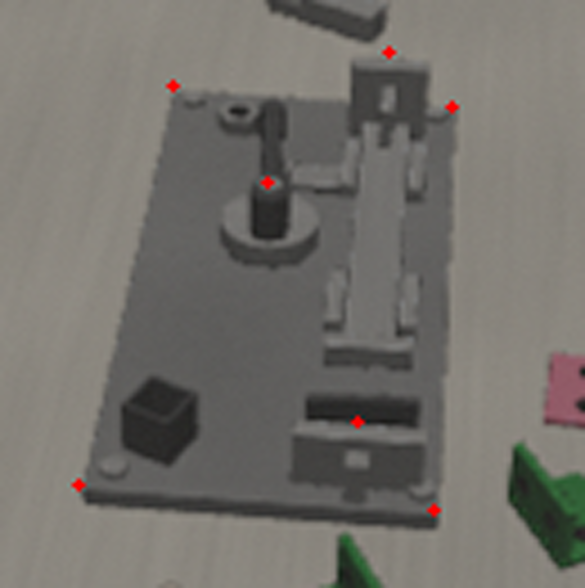

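Call:
arm_command(series=[0.6,-1,0,0.5,-1,0.6,-1,0,0.5,-1,0.6,-1,0,0.5,-1,0.6,-1,0,0.5,-1,0.6,-1,0,0.5,-1,0.6,-1,0,0.34,-1,0.6,-1,0,0,-1,0.6,-1,0,0,-1])

```text
clock: 1.05
position: [0.281, 0.3173, 0.2146]
ee_rot: [0.0, -0.004, 1.0, 0.0]
force: [0.0, 0.5, 0.2]
grip_width: 0.0299
```

Call:
arm_command(series=[0.6,-1,0,0,-1,0.6,-1,0,0,-1,0.6,-1,0,0,-1,0.6,-1,0,0,-1,0.6,-1,0,0,-1,0.6,-1,0,0,-1,0.6,-1,0,0,-1,0.6,-1,0,0,-1])

```text
clock: 1.85
position: [0.4251, 0.0771, 0.2147]
ee_rot: [0.0, -0.004, 1.0, 0.0]
force: [1.0, 1.1, -0.6]
grip_width: 0.0005
```

Call:
arm_command(series=[0.55,-1,0,0,-1,0.55,-1,0,0,-1,0.55,-1,0,0,-1,0.55,-1,0,0,-1,0.55,-1,-0.5,0,-1,0.55,-0.8,-0.5,0,-1,0.55,-0.5,-0.5,0,-1,0,0,0,0,-1])

```text
clock: 2.65
position: [0.5396, -0.1117, 0.167]
ee_rot: [-0.002, -0.003, 1.0, 0.001]
force: [0.6, 0.8, -0.3]
grip_width: 0.0006
```

Call:
arm_command(series=[0.28,-0.36,-0.5,0,-1,0.28,-0.36,-0.5,0,-1,0,0,-0.8,0,-1,0,0,-0.8,0,-1,0,0,-0.8,0,-1,0,0,-0.5,0,-1,0,0,-0.1,0,-1,0,0,0,0,-1])

```text
clock: 3.45
position: [0.557, -0.1318, 0.0501]
ee_rot: [0.0, -0.004, 1.0, -0.0]
force: [0.0, 0.8, 0.2]
grip_width: 0.0003
```

```bash
python3 - <<'E'
from h import *
c=read_camera('side');save(c,'s2.png');s=read_state();print(s['position'],s['force'],s['q'])
cv2.imwrite('pics/side2.png',cv2.resize(c['image'][120:290,200:370],None,fx=3.5,fy=3.5,interpolation=cv2.INTER_CUBIC))
# path
yawt=R
for th in np.arange(3.21,6.29,0.2):
    u=np.array([np.cos(th),np.sin(th)]);n=np.array([-u[1],u[0]])
    h=18*abs(n[0])+10*abs(n[1])   # tool y along fixture x
    p=62*u-(6+h)*n
    print(round(th,2),np.round(p,1),np.round(f2w(p/1000)[0],4))
E
```

```text
[ 0.55756185 -0.13214198  0.05078043] [0.36428863 0.015397   0.10659802] [-4.43522344e-01  3.33809759e-01  1.73424652e+00  2.22720081e-05
  1.07193376e+00 -2.02266951e+00]
3.21 [-63.   12.9] [ 0.5743 -0.1352]
3.41 [-65.2   3.2] [ 0.584  -0.1373]
3.61 [-65.7  -7.4] [ 0.5947 -0.1378]
3.81 [-64.2 -18.8] [ 0.606  -0.1361]
4.01 [-60.1 -30.4] [ 0.6176 -0.1319]
4.21 [-53.2 -41.5] [ 0.6287 -0.1249]
4.41 [-43.4 -51.4] [ 0.6385 -0.1151]
4.61 [-31.1 -59.1] [ 0.6461 -0.1027]
4.81 [-18.7 -64.1] [ 0.651  -0.0903]
5.01 [ -6.8 -66.9] [ 0.6537 -0.0784]
5.21 [  6.2 -67.2] [ 0.6538 -0.0653]
5.41 [ 19.7 -64.4] [ 0.6509 -0.0518]
5.61 [ 32.9 -58.2] [ 0.6447 -0.0388]
5.81 [ 44.7 -48.8] [ 0.6351 -0.027 ]
6.01 [ 54.2 -36.5] [ 0.6227 -0.0176]
6.21 [ 60.6 -21.8] [ 0.608  -0.0113]
```

View pics/side2.png

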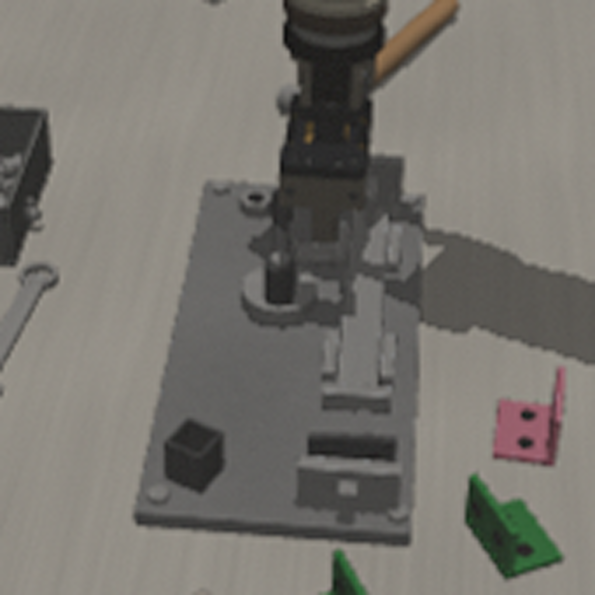

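Call:
arm_command(series=[0.55,-0.08,-0.1,0,-1,0.33,-0.08,0,0,-1,0.36,-0.02,0,0,-1,0.38,0.06,0,0,-1,0.39,0.14,0,0,-1,0.37,0.23,0,0,-1,0.33,0.33,0,0,-1,0,0,0,0,-1])

```text
clock: 4.3
position: [0.6388, -0.1144, 0.0475]
ee_rot: [0.0, -0.005, 1.0, -0.0]
force: [-0.9, -1.3, -0.0]
grip_width: 0.0004
```

```bash
python3 - <<'E'
from h import *
c=read_camera('side');s=read_state();print(s['position'],s['force'])
cv2.imwrite('pics/side3.png',cv2.resize(c['image'][120:290,200:370],None,fx=3.5,fy=3.5,interpolation=cv2.INTER_CUBIC))
E
```

```text
[ 0.63895423 -0.11469278  0.04769741] [ 0.47150078 -0.67007969  0.63283834]
```

View pics/side3.png

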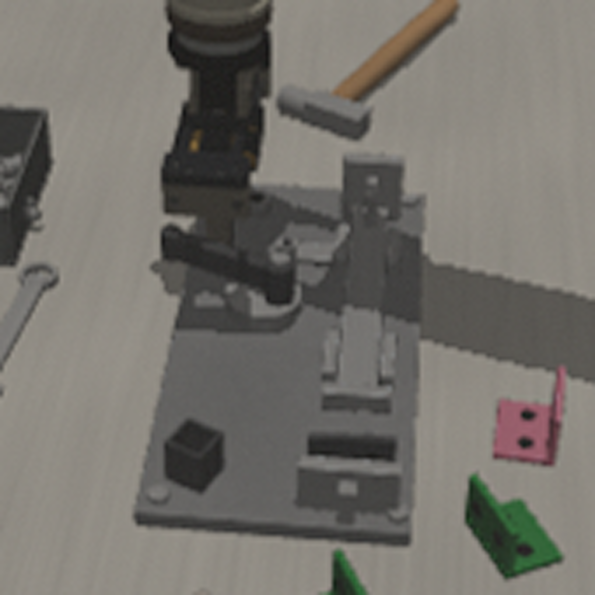

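Call:
arm_command(series=[0.25,0.41,0,0,-1,0.16,0.41,0,0,-1,0.09,0.4,0,0,-1,0,0.44,0,0,-1,-0.1,0.45,0,0,-1,-0.21,0.43,0,0,-1,-0.32,0.39,0,0,-1,0,0,0,0,-1])

```text
clock: 5.15
position: [0.6354, -0.0269, 0.0485]
ee_rot: [0.002, -0.004, 1.0, -0.001]
force: [1.4, -0.9, 0.9]
grip_width: 0.0002
```

```bash
python3 - <<'E'
from h import *
c=read_camera('side');s=read_state();print(s['position'],s['force'])
cv2.imwrite('pics/side4.png',cv2.resize(c['image'][120:290,200:370],None,fx=3.5,fy=3.5,interpolation=cv2.INTER_CUBIC))
for th in np.arange(5.81,6.4,0.05):
    u=np.array([np.cos(th),np.sin(th)]);n=np.array([-u[1],u[0]])
    h=18*abs(n[0])+10*abs(n[1]);p=62*u-(6+h)*n
    print(round(th,2),np.round(f2w(p/1000)[0],4))
E
```

```text
[ 0.63539574 -0.02695571  0.04826507] [0.90803327 0.37544241 0.47446553]
5.81 [ 0.6351 -0.027 ]
5.86 [ 0.6323 -0.0244]
5.91 [ 0.6293 -0.022 ]
5.96 [ 0.6261 -0.0197]
6.01 [ 0.6227 -0.0176]
6.06 [ 0.6192 -0.0157]
6.11 [ 0.6156 -0.014 ]
6.16 [ 0.6118 -0.0126]
6.21 [ 0.608  -0.0113]
6.26 [ 0.604  -0.0103]
6.31 [ 0.601  -0.0096]
6.36 [ 0.5987 -0.0088]
```

View pics/side4.png

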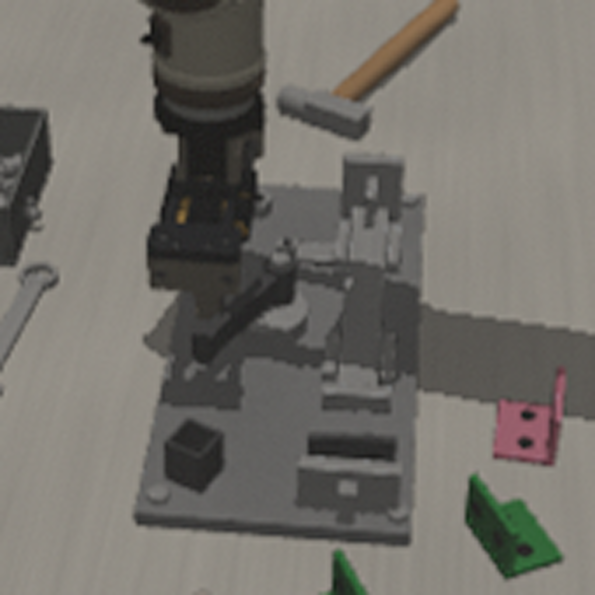

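Call:
arm_command(series=[-0.19,0.17,0,0,-1,-0.22,0.15,0,0,-1,-0.24,0.12,0,0,-1,-0.25,0.09,0,0,-1,0,0,0,0,-1,0,0,0,0,-1])

```text
clock: 5.8
position: [0.6085, -0.0113, 0.0475]
ee_rot: [0.001, -0.004, 1.0, -0.0]
force: [3.0, -1.6, 1.6]
grip_width: 0.0
```

```bash
python3 - <<'E'
from h import *
c=read_camera('side');s=read_state();print(s['position'],s['force'])
t=read_camera('top')
cv2.imwrite('pics/side5.png',cv2.resize(c['image'][150:290,210:330],None,fx=5,fy=4.2,interpolation=cv2.INTER_CUBIC))
cv2.imwrite('pics/top5.png',cv2.resize(t['image'][175:275,215:385],None,fx=4.5,fy=4.5,interpolation=cv2.INTER_CUBIC))
E
```

```text
[ 0.60846541 -0.01114834  0.04740531] [ 3.04280917 -1.32652145  1.36280788]
```

View pics/side5.png

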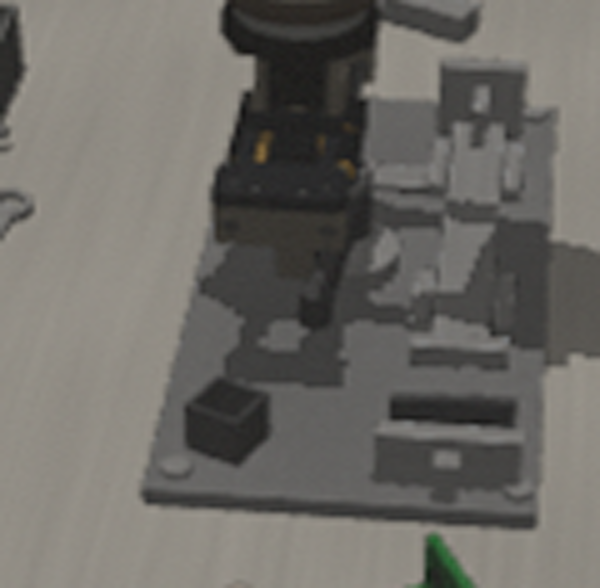

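View pics/top5.png

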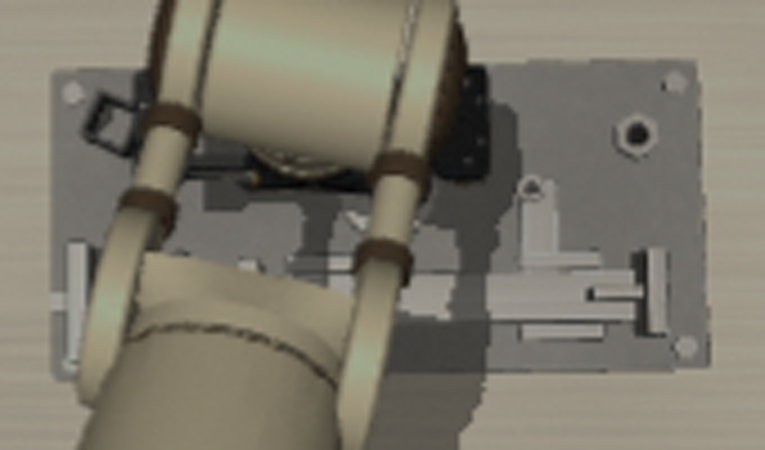

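Call:
arm_command(series=[-0.1,0,0,0,-1,-0.1,0,0,0,-1,0,0,0,0,-1,0,0,0,0,-1])

```text
clock: 6.3
position: [0.6024, -0.0104, 0.0473]
ee_rot: [0.001, -0.004, 1.0, 0.0]
force: [5.2, 1.5, 3.9]
grip_width: 0.0003
```

Call:
arm_command(series=[0.8,0,0,0,-1,0,0,1,0,-1,0,0,1,0,-1,0,-1,1,0,-1,0,-1,0,0,-1,-0.4,-1,0,0,-1,-0.8,-1,0,0,-1,-0.8,-1,0,0,-1])

```text
clock: 7.1
position: [0.5629, -0.161, 0.1351]
ee_rot: [-0.002, -0.004, 1.0, 0.001]
force: [-0.2, -0.2, -0.4]
grip_width: 0.0005
```

Call:
arm_command(series=[-0.8,-1,0,0,-1,-0.8,-1,0,0,-1,0,-1,0,0,-1,0,0,0,0,-1,0,0,0,0,-1])

```text
clock: 7.6
position: [0.5161, -0.2502, 0.1354]
ee_rot: [-0.001, -0.003, 1.0, 0.001]
force: [-0.2, -0.6, 0.0]
grip_width: 0.0002
```

```bash
python3 - <<'E'
from h import *
c=read_camera('side');s=read_state();print(s['position'],s['force'])
t=read_camera('top')
cv2.imwrite('pics/side6.png',cv2.resize(c['image'][150:290,210:330],None,fx=5,fy=4.2,interpolation=cv2.INTER_CUBIC))
cv2.imwrite('pics/top6.png',cv2.resize(t['image'][175:275,215:385],None,fx=4.5,fy=4.5,interpolation=cv2.INTER_CUBIC))
E
```

```text
[ 0.51652676 -0.24963254  0.13559121] [-0.22419522  0.1300919   0.12573279]
```

View pics/side6.png

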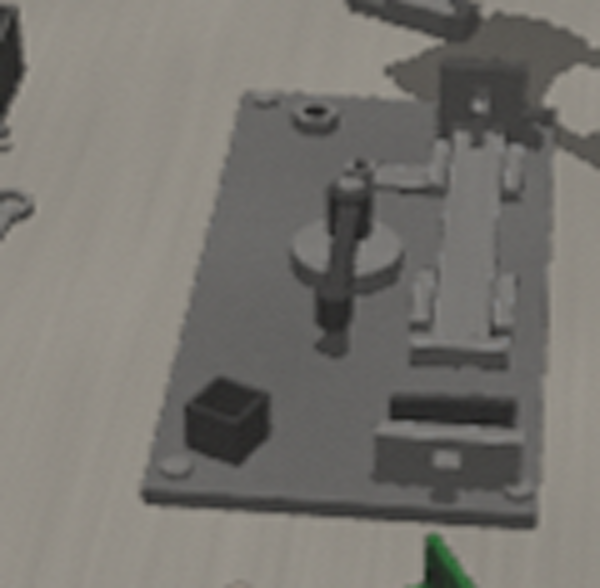

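View pics/top6.png

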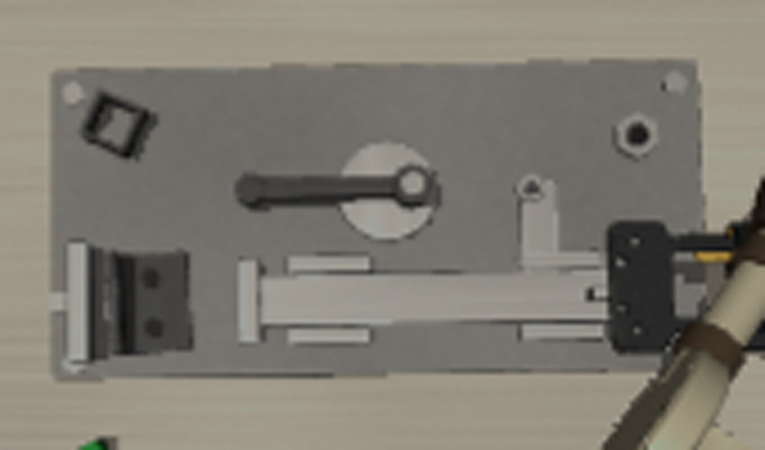

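```bash
cat > lev.py <<'E'
from h import *
def lever(t,show=True):
    im=t['image'];g=cv2.cvtColor(im,cv2.COLOR_BGR2GRAY)
    # lever box in fixture coords, ray at z=.064
    v,u=np.mgrid[185:250,240:330];uv=np.c_[u.ravel(),v.ravel()]
    W=px2w(t,uv,.064);F=w2f(W)*1000
    gg=g[v.ravel(),u.ravel()].astype(float)
    up=[];lo=[]
    for x in range(20,82,4):
        ys=np.arange(-20,20.1,.25)
        ww=f2w(np.c_[np.full(len(ys),x),ys]/1000)
        px=w2px(t,np.c_[ww,np.full(len(ww),.064)]).astype(np.float32)
        pr=cv2.remap(im,px[:,0].reshape(1,-1),px[:,1].reshape(1,-1),cv2.INTER_LINEAR)[0].mean(1)
        thr=(pr.min()+np.percentile(pr,75))/2;ok=pr<thr
        k=pr.argmin();a=k
        while a>0 and ok[a-1]:a-=1
        b=k
        while b<len(ys)-1 and ok[b+1]:b+=1
        up.append((x,ys[a]));lo.append((x,ys[b]))
    up=np.array(up);lo=np.array(lo)
    for n,e in(('-y edge',up),('+y edge',lo),('mid',(up+lo)/2)):
        k=np.polyfit(e[:,0],e[:,1],1);print(n,np.round(k,3),np.degrees(k[0]).round(2),'deg',np.round(e[:,1],1))
if __name__=='__main__':
    t=read_camera('top');lever(t)
    def cr(x,y): return [215+(x+.5)/4.5-.5,175+(y+.5)/4.5-.5]
    for n,p,z in [('hub',(411,184),.073),('boss',(251,190),.064),('disc',(387,191),.034)]:
        print(n,w2f(px2w(t,cr(*p),z))*1000)
E
python3 lev.py
```

```text
-y edge [ 0.008 -4.989] 0.45 deg [-4.5 -4.8 -5.  -5.  -5.  -4.  -4.  -4.5 -5.  -5.2 -5.2 -5.2 -3.5 -3.8
 -4.2 -4.5]
+y edge [0.066 6.912] 3.81 deg [ 8.   8.   8.   8.   9.5  9.2 10.5 11.8 11.5 11.5 11.5 11.5 11.2 11.2
 11.  11.2]
mid [0.037 0.961] 2.13 deg [1.8 1.6 1.5 1.5 2.2 2.6 3.2 3.6 3.2 3.1 3.1 3.1 3.9 3.8 3.4 3.4]
hub [[1.36758468 0.71097095]]
boss [[95.02397443  1.7279155 ]]
disc [[14.13857915  0.55843317]]
```

Call:
arm_command(series=[0.2,-0.3,0,0,-1,0,0,-0.8,0,-1,0,0,-0.8,0,-1,0,0,-0.8,0,-1,0,0,-0.7,0,-1,0,0,0,0,-1,0,0,0,0,-1])

```text
clock: 8.45
position: [0.5237, -0.2598, 0.0438]
ee_rot: [-0.0, -0.004, 1.0, 0.0]
force: [1.0, -0.2, 0.6]
grip_width: 0.0006
```

```bash
python3 - <<'E'
from h import *
c=read_camera('side');s=read_state();print(s['position'],s['force'])
cv2.imwrite('pics/side7.png',cv2.resize(c['image'][120:290,200:370],None,fx=3.5,fy=3.5,interpolation=cv2.INTER_CUBIC))
E
```

```text
[ 0.52424608 -0.26030656  0.04473236] [ 0.26027064 -0.40414444 -0.06179543]
```

View pics/side7.png

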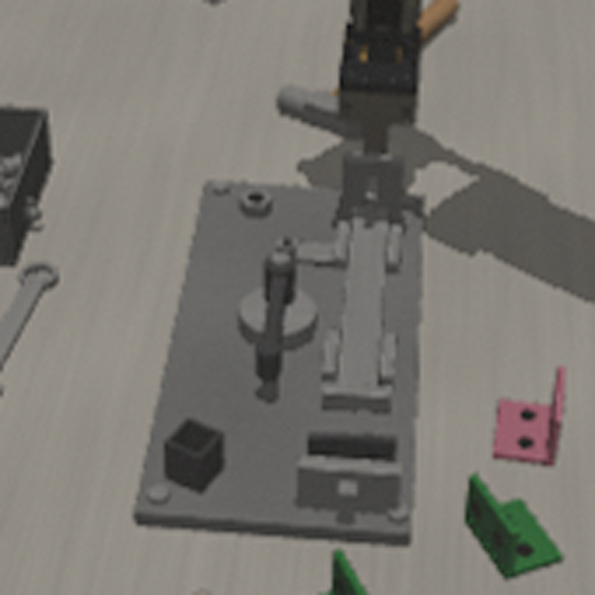

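Call:
arm_command(series=[0,0.4,0,0,-1,0,0.3,0,0,-1,0,0.2,0,0,-1,0,0.2,0,0,-1,0,0.2,0,0,-1,0,0.2,0,0,-1,0,0.2,0,0,-1,0,0,0,0,-1])

```text
clock: 9.3
position: [0.5234, -0.2078, 0.0436]
ee_rot: [0.0, -0.004, 1.0, 0.0]
force: [0.3, -0.2, -0.1]
grip_width: 0.0003
```

Call:
arm_command(series=[0,0.1,0,0,-1,0,0.1,0,0,-1,0,0,0,0,-1])

```text
clock: 9.6
position: [0.5233, -0.2024, 0.0435]
ee_rot: [0.0, -0.004, 1.0, 0.0]
force: [0.4, -1.3, 1.2]
grip_width: 0.0003
```

```bash
python3 - <<'E'
from h import *
c=read_camera('side');t=read_camera('top');s=read_state();print(s['position'],s['force'])
cv2.imwrite('pics/side8.png',cv2.resize(c['image'][120:290,200:370],None,fx=3.5,fy=3.5,interpolation=cv2.INTER_CUBIC))
cv2.imwrite('pics/top8.png',cv2.resize(t['image'][175:275,215:385],None,fx=4.5,fy=4.5,interpolation=cv2.INTER_CUBIC))
E
```

```text
[ 0.52328795 -0.2024508   0.04344574] [ 0.3843372  -1.02974884  0.81528761]
```

View pics/side8.png

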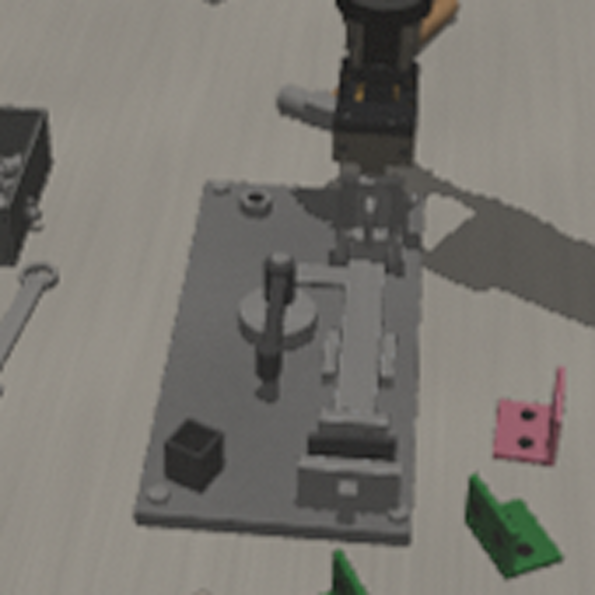

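View pics/top8.png

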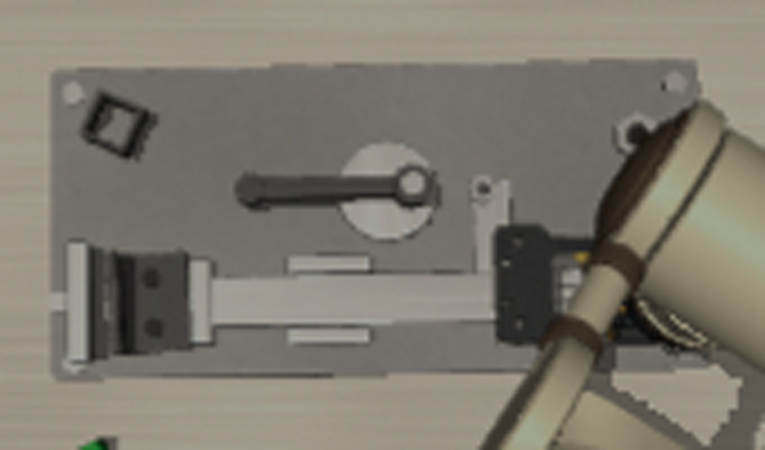

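Call:
arm_command(series=[0,0.1,0,0,-1,0,0.1,0,0,-1,0,0.1,0,0,-1,0,0,0,0,-1])

```text
clock: 10.1
position: [0.5232, -0.1934, 0.0435]
ee_rot: [-0.0, -0.004, 1.0, 0.0]
force: [-0.2, -2.8, -0.6]
grip_width: 0.0001
```

Call:
arm_command(series=[0,0.05,0,0,-1,0,0,0,0,-1])

```text
clock: 10.3
position: [0.5232, -0.1922, 0.0435]
ee_rot: [-0.0, -0.004, 1.0, 0.0]
force: [-0.7, -4.0, -0.4]
grip_width: 0.0001
```

Call:
arm_command(series=[0,0.05,0,0,-1,0,0,0,0,-1])

```text
clock: 10.5
position: [0.5232, -0.1907, 0.0435]
ee_rot: [-0.0, -0.004, 1.0, 0.0]
force: [-0.1, -2.4, -1.7]
grip_width: 0.0004
```

```bash
python3 - <<'E'
from h import *
c=read_camera('side');t=read_camera('top');s=read_state();print(s['position'],s['force'])
cv2.imwrite('pics/top9.png',cv2.resize(t['image'][175:275,215:385],None,fx=4.5,fy=4.5,interpolation=cv2.INTER_CUBIC))
E
```

```text
[ 0.52318907 -0.19069221  0.04351858] [ 0.19251193 -3.654137   -1.88279346]
```

View pics/top9.png

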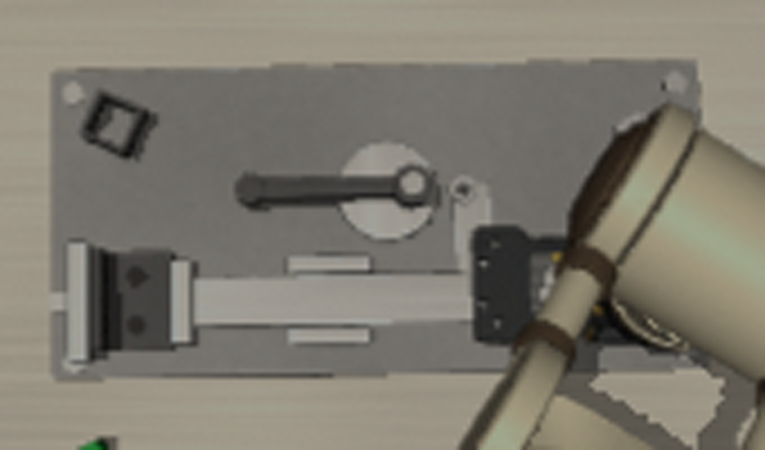

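Force is still at rubbing level, with a small gap left. I'll creep on.

Call:
arm_command(series=[0,0.04,0,0,-1,0,0,0,0,-1])

```text
clock: 10.8
position: [0.5232, -0.1896, 0.0435]
ee_rot: [-0.0, -0.004, 1.0, 0.0]
force: [-0.1, -4.4, -1.9]
grip_width: 0.0006
```

Call:
arm_command(series=[0,0.04,0,0,-1,0,0,0,0,-1])

```text
clock: 11.0
position: [0.5232, -0.1883, 0.0435]
ee_rot: [-0.0, -0.004, 1.0, 0.0]
force: [-0.1, -3.8, -1.0]
grip_width: 0.0003
```

Call:
arm_command(series=[0,0.03,0,0,-1,0,0,0,0,-1])

```text
clock: 11.2
position: [0.5232, -0.1875, 0.0435]
ee_rot: [-0.0, -0.004, 1.0, 0.0]
force: [-0.9, -5.1, -1.7]
grip_width: 0.0004
```

Call:
arm_command(series=[0,0.03,0,0,-1,0,0,0,0,-1])

```text
clock: 11.4
position: [0.5232, -0.1874, 0.0436]
ee_rot: [-0.0, -0.004, 1.0, -0.001]
force: [-0.9, -7.7, -2.9]
grip_width: 0.0006
```

Call:
arm_command(series=[0,0.03,0,0,-1,0,0,0,0,-1])

```text
clock: 11.6
position: [0.5232, -0.1874, 0.0436]
ee_rot: [0.0, -0.004, 1.0, -0.002]
force: [-1.2, -9.9, -3.8]
grip_width: 0.0004
```

```bash
python3 - <<'E'
from h import *
c=read_camera('side');t=read_camera('top');s=read_state();print(s['position'],s['force'])
cv2.imwrite('pics/top10.png',cv2.resize(t['image'][215:275,215:315],None,fx=8,fy=8,interpolation=cv2.INTER_CUBIC))
cv2.imwrite('pics/side10.png',cv2.resize(c['image'][150:290,210:330],None,fx=5,fy=4.2,interpolation=cv2.INTER_CUBIC))
E
```

```text
[ 0.5232361  -0.18741598  0.04363994] [ -0.86218635 -10.07416939  -3.47168502]
```

View pics/top10.png

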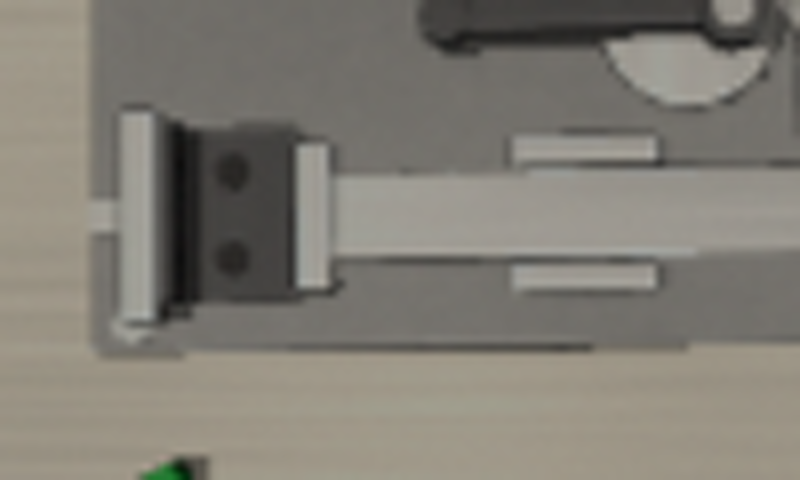

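View pics/side10.png

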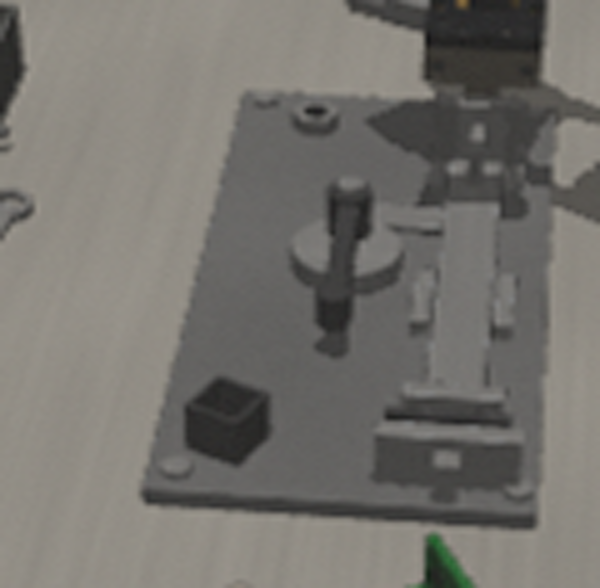

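```bash
python3 - <<'E'
from h import *
t=read_camera('top');im=t['image']
for y in (42,53,65,77,88):
    for z,xs in((.06,np.arange(176,200,1.)),(.034,np.arange(136,160,1.))):
        ww=f2w(np.c_[xs,np.full(len(xs),y)]/1000)
        px=w2px(t,np.c_[ww,np.full(len(ww),z)]).astype(np.float32)
        pr=cv2.remap(im,px[:,0].reshape(1,-1),px[:,1].reshape(1,-1),cv2.INTER_LINEAR)[0].mean(1)
        print(y,z,int(xs[0]),np.round(pr).astype(int))
E
```

```text
42 0.06 176 [ 59  51  43  35  34  33  30  25  20  25  32  41  52  63  75  88 101 121
 141 156 155 155 155 155]
42 0.034 136 [100 119 140 146 145 144 146 148 147 142 137 121  94  66  63  64  65  65
  65  65  65  66  66  66]
53 0.06 176 [ 59  52  43  34  32  31  27  22  17  23  31  41  52  63  75  88 101 120
 140 157 156 156 156 155]
53 0.034 136 [126 139 150 154 153 152 153 154 154 148 143 128  98  68  62  64  66  66
  65  65  65  65  65  66]
65 0.06 176 [ 59  52  43  35  33  31  29  25  21  26  33  40  53  64  76  89 101 120
 141 157 157 156 156 157]
65 0.034 136 [129 139 150 155 154 153 154 155 156 151 146 131  99  65  57  62  66  66
  66  66  66  65  65  66]
77 0.06 176 [ 60  54  45  36  34  32  29  21  14  20  31  41  53  64  76  89 102 120
 141 157 157 156 156 156]
77 0.034 136 [136 143 151 155 155 154 155 156 157 152 147 134 101  68  57  62  67  67
  67  67  67  67  67  66]
88 0.06 176 [ 62  55  46  37  34  32  29  24  18  23  32  41  52  64  76  89 103 120
 139 157 157 156 156 157]
88 0.034 136 [ 87 110 130 147 145 145 145 146 147 140 135 126  99  71  59  63  67  67
  67  66  67  67  67  67]
```

Call:
arm_command(series=[0,-0.3,0,0,-1,0,-0.7,0,0,-1,0,-1,0,0,-1,0,-0.5,0.5,0,-1,0,0,1,0,-1,0,0,1,0,-1,0,-1,1,0,-1,0,-1,0,0,-1])

```text
clock: 12.55
position: [0.5261, -0.3221, 0.1542]
ee_rot: [0.004, -0.005, 1.0, -0.002]
force: [1.1, -0.3, 0.8]
grip_width: 0.0003
```

Call:
arm_command(series=[0,-1,0,0,-1,0,-1,0,0,-1,0,0,0,0,-1,0,0,0,0,-1])

```text
clock: 12.95
position: [0.5233, -0.38, 0.1482]
ee_rot: [-0.0, -0.004, 1.0, 0.001]
force: [-0.7, 0.7, -0.2]
grip_width: 0.0007
```

```bash
python3 - <<'E'
from h import *
from lev import lever
c=read_camera('side');t=read_camera('top');s=read_state();print(s['position'],s['force'],s['clock'])
lever(t)
im=t['image']
for y in (42,65,88):
    for z,xs in((.06,np.arange(180,198,1.)),(.034,np.arange(140,155,1.))):
        ww=f2w(np.c_[xs,np.full(len(xs),y)]/1000)
        px=w2px(t,np.c_[ww,np.full(len(ww),z)]).astype(np.float32)
        print(y,cv2.remap(im,px[:,0].reshape(1,-1),px[:,1].reshape(1,-1),cv2.INTER_LINEAR)[0].mean(1).round().astype(int))
cv2.imwrite('pics/top11.png',cv2.resize(im[175:275,215:385],None,fx=4.5,fy=4.5,interpolation=cv2.INTER_CUBIC))
E
```

```text
[ 0.52346506 -0.37915157  0.14829377] [-1.08275203 -0.36963352  0.7653093 ] 13.05
-y edge [ 0.01  -5.099] 0.58 deg [-4.8 -4.8 -5.  -5.  -5.  -3.8 -4.  -4.8 -5.  -5.2 -5.2 -5.2 -3.5 -3.8
 -4.  -4.5]
+y edge [0.067 6.855] 3.85 deg [ 8.   8.   7.8  8.   9.5  9.2 10.5 11.8 11.5 11.5 11.5 11.5 11.2 11.2
 11.2 11. ]
mid [0.039 0.878] 2.22 deg [1.6 1.6 1.4 1.5 2.2 2.8 3.2 3.5 3.2 3.1 3.1 3.1 3.9 3.8 3.6 3.2]
42 [ 35  34  31  26  21  26  33  43  54  66  78  91 104 124 146 161 160 160]
42 [150 149 151 153 152 147 141 124  97  68  65  67  68  67  67]
65 [ 34  33  30  26  22  26  34  43  56  67  79  92 104 124 145 161 161 160]
65 [158 157 158 160 160 155 149 134 101  67  59  64  69  68  68]
88 [ 35  33  30  25  19  24  33  43  55  67  79  92 106 124 144 163 162 161]
88 [149 149 150 151 152 145 140 131 102  73  60  65  69  70  70]
```

View pics/top11.png

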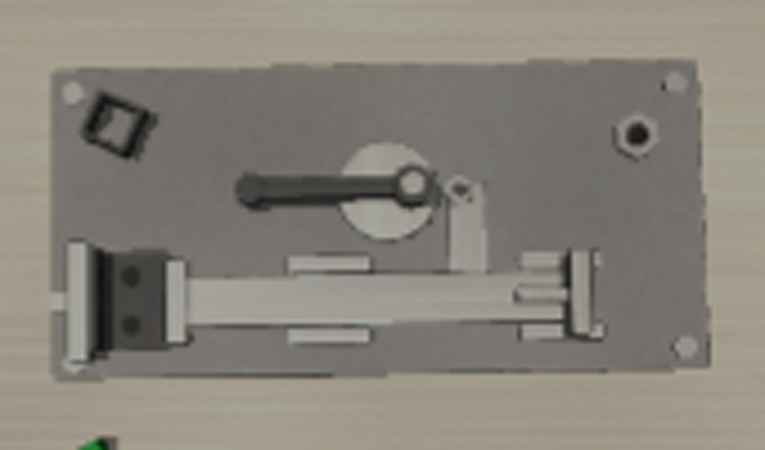

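```bash
python3 -c "
from station import *
job_done()"
```

```text
the job is handed in; nothing more can be done
```

I turned the cam to its low point first, then pushed the slide forward until the bracket met the stop. I handed the job in at about 13 s of the 51 s allowed.

- **Cam:** the lever went counter-clockwise from about 3.2 rad round to the stop end, pushed on its flat side with the shut fingertips at about 5 N. In the last picture its upper edge and its hub-to-boss line lie about 0.6° off the fixture's +x.
- **Slide:** the push plate was moved forward at rubbing force until motion stopped, and I let the force rise only to about 10 N.
- **Bracket:** after backing off, the jaw face measures x ≈ 148 mm, which is 193 − 45 as it should be. The bracket's outer edge meets the stop face at about 193 mm with no visible gap. The brightness profiles match across its width, so it sits square.
- **Other things:** the tube offcut and nut look unmoved in the last close-up; I did not compare the other bystanders again at the end. The robot was clear of everything at hand-in.

**One disagreement:** the automatic fit of the lever's mid-line gave about 2.2°. The top camera sees part of the lever's lane-side face there, which biases that fit, so I went by the top edge and the hub and boss centres.

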